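# Set the slot width of a routing template with its knurled wheel and lock it

### The job

Set the slot of the routing template for the next board: roll the knurled adjuster wheel under a fingertip until the gap between the two rails has closed so far that the moving rail's pointer stands at the point of the index tab on the rule, then push the clamping lever fully over, clockwise, to lock the setting. Move the rail only by rolling the wheel, not by pushing the rail itself, and leave the index tab and the loose things lying about where they are.

Things in the scene. Friction and masses are not known exactly. Their poses are not given: they have to be found in the camera images.
- template: Routing template fixed to the table: plywood baseboard 240 (x) x 320 (y) x 12 mm; two aluminium rails along its x, 176 x 36 mm, tops at height 36 mm, the right one fixed, the left one moving; left of them the grey adjuster head with knurled wheel (near) and lever (far). Origin: centre of the underside, on the table; x away from the robot, y left (turned up to 15 degrees), z up.
- moving_rail: The left-hand rail and its steel rack bar (18 mm wide, top at height 34 mm), which runs left, through the lock and under the wheel's pinion. It slides along the template's y, right (-y) to close: gap between the rails 70 mm at one stop, 15 mm at the other. Friction holds it. Its origin is the template's when the gap is 70 mm, and moves with the rail.
- cursor_tip (a point): Point of the dark steel pointer on the near end of the moving rail, over the steel rule on the near edge of the baseboard, at height 20 mm; it points to the robot and moves with the rail. Axes as the template's.
- mark_tip (a point): Point of the index tab, the gauge mark: a 26 mm wide dark steel slider with a small thumb knob on the rule's near edge, at height 20 mm, pointing away from the robot. It starts 18 to 42 mm right of the pointer (differs each time); when the setting is right the two points face each other, under 1 mm apart. Friction holds it. Axes as the template's.
- wheel_top (a point): Topmost point of the knurled wheel, mid-width, at height 70 mm; fixed on the template. Wheel radius 26 mm, width 18 mm, level axis along the template's x, upright between two cheeks 6 mm thick (tops at height 56 mm); the rim above them is free. Rolling its top left (template's +y, away from the rails) closes the slot; right opens it.
- wheel (a joint): Wheel angle, rad, without stops; grows as the slot closes. Rack and pinion move the rail 8 mm per rad (13 mm of finger path on the rim = 4 mm). It takes about 2 N along the rim, so a fingertip pressed on top with 5 to 15 N and moved level across it rolls it without slipping; it stays where it is left. Its value at the start means nothing.
- lever (a joint): Angle of the clamping lever, rad, level about an upright axis, growing clockwise from above: 0 released, pointing 45 degrees left of the template's x; 1.57 locked, at its stop, 45 degrees right of x. Starts at 0 to 0.2 and stays where it is left. A push of 2 to 6 N near its end moves it. From about 0.8 on it clamps the rack bar, so the wheel is then held.
- lever_pivot (a point): On the lever's upright turning axis, at height 62 mm; fixed on the template. The hub has 9 mm radius.
- lever_end (a point): Centre of the ball (16 mm across) at the lever's end, 68 mm from the turning axis, at height 64 mm. The arm is a level round bar 11 mm thick, centred at height 62 to 64 mm; below its sweep the tallest things are the rail (height 36 mm) and, beside the released lever on its left, the bearing of the wheel's axle (height 51 mm).
- test_piece_mid (a point): Middle of a loose milled test piece, wood, 60 x 90 x 16 mm, lying on the far left corner of the baseboard; a bystander.
- pencil_mid (a point): Middle of a loose carpenter's pencil, 152 mm long, 12 x 8 mm, lying on the near left edge of the baseboard; a bystander.
- calliper: Loose sliding calliper, 200 mm, lying to the left of the template; a bystander. Origin at its underside.
- long_piece: Loose milled test piece, wood, 45 x 120 x 21 mm, lying to the left of the template; a bystander. Origin at the centre of its underside.
- glasses_case: Loose ribbed case for safety glasses, 62 x 106 x 40 mm, lying at the left of the table; a bystander. Origin at the centre of its underside.

How it is judged (in metres and radians):
On the way, in this order (a step that is already met when the one before it is completed fails the run):
1. the pointer of the moving rail is set at the index mark by the wheel, with the lever still released (y of cursor_tip in the frame of mark_tip between -0.002 and 0.002 m and value of joint lever below 0.5 rad and linear speed of moving_rail below 0.002 m/s), for 0.2 s.
2. the clamping lever is pushed fully over (value of joint lever above 1.4 rad), for 0.2 s.
At the end, for the whole second after the job is handed in: The moving rail's pointer stands within 2 mm of the index mark along the rule, with the rail at rest, and the lever is locked, turned past 1.4 of its 1.57 rad (y of cursor_tip in the frame of mark_tip between -0.002 and 0.002 m and value of joint lever above 1.4 rad and linear speed of moving_rail below 0.002 m/s); the robot touches nothing.
It fails at once if the moving rail or its bar is pushed directly (over 4 N) (contact force between any of the arm, the fingers and moving_rail above 4 N).
It fails at once if the index tab is shifted by more than 2 mm along the rule (distance of mark_tip from where it was at the start of the episode above 0.002 m).
It fails at once if a loose thing is lifted, carried or shoved by more than 15 mm (distance of any of test_piece_mid, pencil_mid, calliper, long_piece, glasses_case from where it was at the start of the episode above 0.015 m).
It also fails if it takes over 64 s, if anything falls off the work surface, if the arm or the gripper's body presses on something with over 40 N, if the wrist force passes 120 N, or if a joint passes its speed limit or range.

### The arm

A 6-joint arm with a two-finger parallel gripper is mounted at the origin on a cart in front of the work surface, level with it; the furniture and walls round the work are solid. World frame = base frame: x ahead of the robot, y to its left, z up, the work surface at z = 0. Lengths are in mm, angles in rad, forces in N, time in s.
With the tool pointing down it reaches from about 300 to 775 mm from the base axis. Payload 14.6 kg.
Tool frame: the origin (TCP) lies between the finger pads; the fingertips stand 19 mm ahead of it and the grasp point (between the pads) is the TCP; z points along the fingers, y is the line along which they close (so a half turn about z gives the same grasp; the last joint's range is limited). The gripper opens to 94 mm and grips with 3 to 60 N. Pads are 16 mm wide; open, the fingers measure 119 mm over their backs; the gripper's body (75 mm by 177 mm) begins 78 mm behind the grasp point.
Start: joints at [1.188, 0.3, 1.521, -0, 1.321, -0.067], TCP at [170.815, 522.792, 224.446] pointing down, gripper open.
Joint ranges: [-3.03, 3.03], [-0.79, 2.21], [0.23, 2.52], [-1.04, 4.18], [0, 3.07], [-2.55, 2.55]. Speed limits (rad/s): [2.22, 2.22, 2.57, 3.14, 3.14, 3.14].

### API

Orientations are given as [roll, pitch, yaw] about the fixed x, y, z axes, in that order (R = Rz(yaw) Ry(pitch) Rx(roll)).
In Python, from cell import monitor, imaging, job, find_in, trace gives the robot as it stands. The module is installed in compiled form; this text tells all that it offers.
- The arm moves only by the tool arm_command, never from a script. Its argument "steps" is a list of rows, each a list of 5 numbers: the opening, from 0 (shut) to 1 (fully open), then the shift along the tool's x, y, z in mm, then the turn about the tool's z in degrees. In form: [[gripper, dx, dy, dz, turn], ...]. A call has 1 to 20 rows; each row is the pose to reach, as a shift and turn from the pose commanded when the call began, along the tool's axes at that moment; what a row does not reach only later rows make up. A row lasts 1/8 s, in which the tool goes at most 62.5 mm and 10.7 degrees, less where a joint would pass 70% of its speed; a pose out of reach is approached as far as the arm can. A call with a gripper value outside its range is refused whole. The fingers move at their own pace and stop on an object; "force" is the grip in N (left out, the last holds). Time passes only in rows, so rows that repeat a pose let the fingers close. It gives the time, the measured TCP pose, the force, the opening and the grip force at its end, in the units of the state.
- monitor.read_state(): the state, without advancing time (a new reading comes with each control period).
- imaging.camera(name): name is "scene" or "side" or "wrist"; returns a dict with "img" (480x640x3 uint8, red, green, blue), "mtx" (3x3 intrinsics, pixels), "D" ([k1, k2, p1, p2, k3] as OpenCV has them; the pictures are not rectified), "view" (4x4, takes a point from world to camera coordinates). Camera axes: x right, y down, z forward; pixel columns grow to the right and rows downward; lengths in mm; the calibration is good to about 2 mm. A picture is of the moment at which its call begins. There is no depth.
- job.sign_off(): hands the job in; it is judged then, once.
Trained networks look in a picture, given as the dict that the camera call returned (one of the last four; its "shot" number tells which), for a name from the list of things; names that differ only in an ending like _2 or _b are one class to them, and where a whole thing is asked for, a point or a joint stands for the part that bears it (a point fixed in the world has none). Each returns a list of dicts, best first, with "p" (0 to 1); they miss things now and then, are a little off and sometimes report something else, mostly with a low value. They report only what shows in the picture. A call takes as long as a camera call.
- find_in(picture, target): "rect" ([centre column, centre row, width, height] in pixels, round what is visible of it).
- trace(picture, target): "region" (480x640 bool, what is visible of it) and "rect" ([centre column, centre row, width, height] in pixels, round what is visible of it).
The state is a dict: "clock": time; "joints": joint angles; "qd": joint speeds; "effort": joint torques, N m; "eef_pos": TCP position; "eef_rot": TCP orientation; "wrist_force": force on the tool from outside, world axes, zero at the start; "moment": the same for the moment, N m; "finger_gap": finger opening in mm; "finger_force": force on a finger pad.
Only numpy, scipy, OpenCV 4.12 (cv2) and the standard library are available. Lean on these libraries where they do the work, as an engineer would, in place of code of your own. Each camera call takes 0.05 s, during which the arm holds its last target. There are 200 camera calls.

## Working session

There is one attempt and no reset: what is moved stays moved. The work goes in short steps, Python scripts to look and compute and a tool call to move; the robot and the scene stay as the last step left them, time stands still between calls to the robot, and variables do not carry over. Pictures are saved under pics/ and viewed, at most 10 in all, crops included, and the job is handed in when it is done.

Besides the shell and the picture viewer there is one more tool, called as name(argument=value, ...) on one line, values as JSON. arm_command: Moves the arm, as the interface text tells. Its arguments: {"type":"object","properties":{"steps":{"type":"array","items":{"type":"array","items":{"type":"number"}}},"force":{"type":"number"}},"required":["steps"]}

```bash
mkdir -p pics; cat > h.py <<'E'
import numpy as np, cv2
from cell import monitor, imaging, job, find_in, trace
def proj(p,P):
    P=np.atleast_2d(np.asarray(P,float)); V=p["view"]
    return cv2.projectPoints(P,cv2.Rodrigues(V[:3,:3])[0],V[:3,3],p["mtx"],np.array(p["D"],float))[0][:,0]
def ray(p,uv,z):
    n=cv2.undistortPoints(np.array([[uv]],float),p["mtx"],np.array(p["D"],float))[0,0]
    R=p["view"][:3,:3];t=p["view"][:3,3]; c=-R.T@t; d=R.T@np.array([n[0],n[1],1])
    return c+d*(z-c[2])/d[2]
def save(p,n): cv2.imwrite("pics/"+n+".png",p["img"][:,:,::-1])
E
python3 - <<'E'
from h import *
print(monitor.read_state())
for n in ["scene","side","wrist"]:
    p=imaging.camera(n); save(p,n+"0")
    V=p["view"]; print(n,-V[:3,:3].T@V[:3,3], V[2,:3])
    for t,z in [("wheel_top",70),("lever_end",64),("lever_pivot",62),("cursor_tip",20),("mark_tip",20),("template",0),("moving_rail",36),("wheel",60),("lever",62)]:
        r=find_in(p,t)
        for q in r[:1]: print(t,round(q["p"],2),np.round(q["rect"]),np.round(ray(p,q["rect"][:2],z)))
E
```

```text
{'clock': 0.0, 'joints': array([ 1.18838603e+00,  3.00514506e-01,  1.52158447e+00, -2.55512341e-05,
        1.32069608e+00, -6.65676910e-02]), 'qd': array([ 1.95141497e-05, -9.40854491e-04,  8.29208444e-04, -1.13795973e-03,
       -3.81293036e-04, -3.05706561e-04]), 'effort': array([ 9.66912557e-04, -5.31803298e+01, -3.52722323e+01,  7.08350586e-02,
        2.44040682e-02, -5.50211814e-05]), 'eef_pos': array([170.74100838, 522.5720164 , 223.86107334]), 'eef_rot': array([-3.14039126e+00, -5.52884381e-05,  2.82575635e+00]), 'wrist_force': array([-0.34537771, -0.12903477,  0.37667945]), 'moment': array([ 0.00719961,  0.03689909, -0.06686405]), 'finger_force': 0.0, 'finger_gap': 93.97594753520394}
scene [  23.60494168 -430.56376414  837.24183617] [ 0.48744374  0.44327828 -0.75226522]
wheel_top 0.59 [387. 330. 226. 168.] [ 461. -193.   70.]
lever_end 0.79 [365. 272.  18.  46.] [530. -90.  64.]
lever_pivot 0.91 [388. 333. 226. 163.] [ 462. -194.   62.]
cursor_tip 0.59 [376. 314. 121.  92.] [ 501. -143.   20.]
mark_tip 0.53 [383. 375.  16.  17.] [ 420. -224.   20.]
template 0.55 [385. 333. 227. 167.] [ 494. -172.    0.]
moving_rail 0.71 [374. 312. 114.  94.] [ 493. -143.   36.]
wheel 0.79 [336. 294.  30.  38.] [462. -84.  60.]
lever 0.79 [366. 272.  16.  44.] [531. -91.  62.]
side [449.15172206 831.62212517 597.23033512] [ 0.0764946  -0.83180925 -0.54976535]
wheel_top 0.62 [338. 213. 135.  94.] [502. -42.  70.]
lever_end 0.53 [322. 205.  36.  18.] [537. -79.  64.]
lever_pivot 0.77 [339. 214. 132.  96.] [502. -52.  62.]
cursor_tip 0.95 [327. 216.  91.  54.] [ 529. -110.   20.]
mark_tip 0.45 [377. 194.   9.   7.] [ 426. -207.   20.]
template 0.88 [340. 216. 128.  93.] [ 506. -145.    0.]
moving_rail 0.89 [328. 216.  91.  53.] [526. -86.  36.]
wheel 0.71 [351. 215.  38.  24.] [479. -52.  60.]
lever 0.54 [322. 204.  30.  20.] [537. -89.  62.]
wrist [ 98.29916959 547.20547817 383.74716345] [ 0.24833488 -0.08037388 -0.96533405]
```

```bash
python3 - <<'E'
import cv2,numpy as np
a=cv2.imread("pics/scene0.png")[230:430,250:520]; 
cv2.imwrite("pics/s0.png",cv2.resize(a,None,fx=2.96,fy=2.96,interpolation=cv2.INTER_CUBIC))
E
```

```text
(no output)
```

View pics/s0.png

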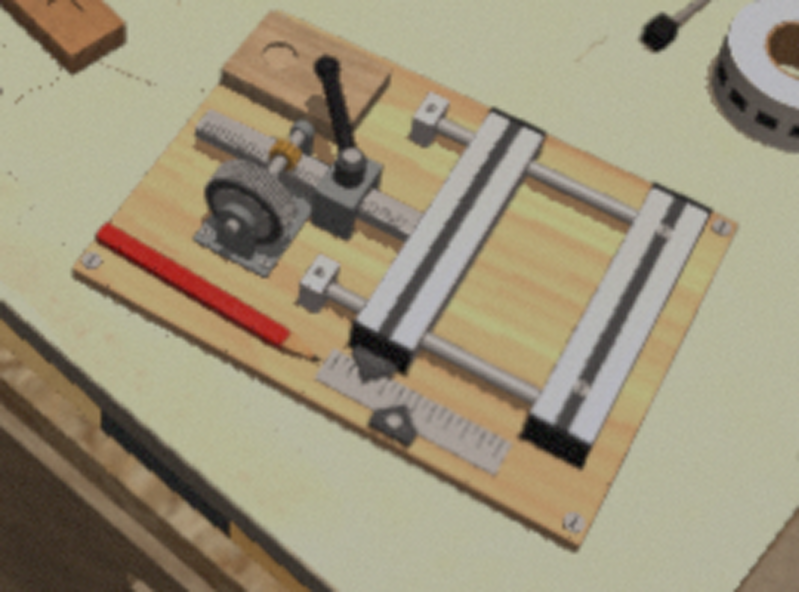

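View pics/wrist0.png

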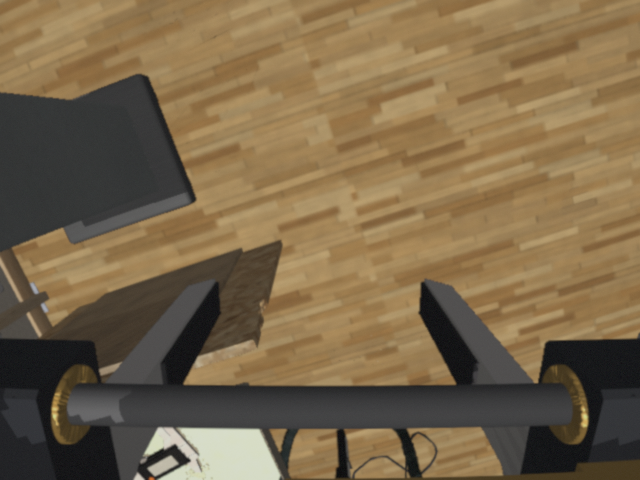

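The scene crop shows the board in full, with the wheel near scene px (335,299), the lever pointing away with its ball at (360,252), and the pointer at (376,357) to the left of the tab at (382,367). The wrist camera does not see the template yet.

```bash
python3 - <<'E'
from h import *
from scipy.optimize import least_squares
ps={n:imaging.camera(n) for n in ("scene","side")}
p=ps["scene"]; c=lambda u,v:(250+u/2.96,230+v/2.96)
NL,FR,NR=[ray(p,c(*q),z) for q,z in (((75,270),10),((738,225),12),((575,548),8))]
print(NL,FR,NR,np.linalg.norm(NL-NR),np.linalg.norm(FR-NR))
d=NL-NR; a=np.arctan2(-d[0],d[1]); print("yaw",np.degrees(a), np.degrees(np.arctan2(*(FR-NR)[1::-1])),"ctr",(NL+FR)/2)
print("tipcur",ray(p,c(372,380),20),"mark",ray(p,c(392,402),20),"ball",ray(p,c(327,65),64),"pivot",ray(p,c(350,158),62))
for n,q in ps.items():
    for t in ("wheel","lever"):
        r=trace(q,t)
        if r: 
            print(n,t,r[0]["p"],r[0]["rect"])
            if t=="wheel": print(ray(q,r[0]["rect"][:2],44))
E
```

```text
[375.79649876 -23.93173712  10.        ] [ 670.01458421 -288.16003445   12.        ] [ 436.65214343 -333.166932      8.        ] 315.17267527913003 237.69654939067982
yaw 11.133201260560007 10.916186370224246 ctr [ 522.90554149 -156.04588578   11.        ]
tipcur [ 434.19618623 -197.1629283    20.        ] mark [ 431.25457745 -213.58545108   20.        ] ball [558.50997641 -55.37620903  64.        ] pivot [ 515.81700502 -108.95060202   62.        ]
scene wheel 0.6 [334.8, 295.0, 35.4, 37.4]
[468.50517957 -75.97460568  44.        ]
scene lever 0.79 [365.6, 273.9, 16.9, 42.0]
side wheel 0.61 [350.1, 215.0, 29.9, 24.8]
[481.24847118 -77.86441669  44.        ]
side lever 0.71 [322.4, 204.3, 30.2, 19.0]
```

arm_command(steps=[[0,-38,-43,0,-3],[0,-76,-86,0,-6],[0,-113,-130,0,-9],[0,-151,-173,0,-12],[0,-188,-216,0,-15],[0,-226,-259,0,-18],[0,-264,-302,0,-21],[0,-302,-345,0,-24],[0,-339,-389,0,-27],[0,-377,-432,0,-29],[0,-415,-475,0,-29],[0,-452,-518,0,-29],[0,-452,-518,0,-29],[0,-452,-518,0,-29],[0,-452,-518,0,-29],[0,-452,-518,0,-29]])

```text
clock: 3.8
eef_pos: [439.5, -109.2, 224.7]
eef_rot: [-3.141, 0.0, -2.95]
wrist_force: [-0.1, -0.4, 0.4]
finger_gap: 0.2
finger_force: 0.0
```

```bash
python3 - <<'E'
from h import *
s=monitor.read_state(); print(s["clock"],s["joints"],s["eef_pos"],s["eef_rot"],s["finger_gap"],s["wrist_force"])
p=imaging.camera("wrist"); save(p,"w1")
for t in ("cursor_tip","mark_tip","wheel","wheel_top","lever","lever_end","lever_pivot"):
    for q in find_in(p,t)[:2]: print(t,round(q["p"],2),np.round(q["rect"]))
E
```

```text
3.8 [-3.24399539e-01  8.11256798e-02  1.78090509e+00  2.46063077e-05
  1.27903277e+00 -2.08686590e+00] [ 439.54362798 -109.18912958  224.699315  ] [-3.14135205e+00  4.71837811e-04 -2.94992963e+00] 0.24513584234054883 [-0.10729309 -0.4406698   0.43834542]
cursor_tip 0.96 [308. 267. 203. 151.]
mark_tip 0.75 [199. 178.  29.  22.]
wheel 0.56 [349. 267.  62.  77.]
wheel_top 0.86 [254. 275. 345. 222.]
lever_pivot 0.98 [255. 274. 354. 223.]
```

View pics/w1.png

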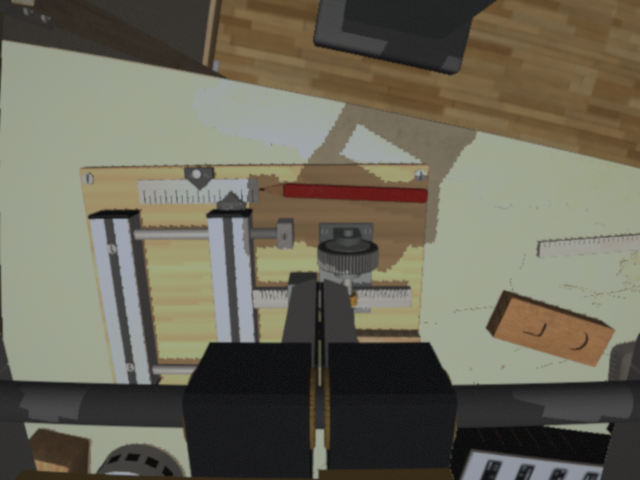

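The wrist view shows the pointer tip near (231,192), the tab tip near (200,188) and the wheel near (348,258). I'll zoom in to get better values.

```bash
python3 - <<'E'
import cv2
a=cv2.imread("pics/w1.png")[150:330,170:410]
cv2.imwrite("pics/w1c.png",cv2.resize(a,None,fx=3.3,fy=3.3,interpolation=cv2.INTER_CUBIC))
E
```

```text
(no output)
```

View pics/w1c.png

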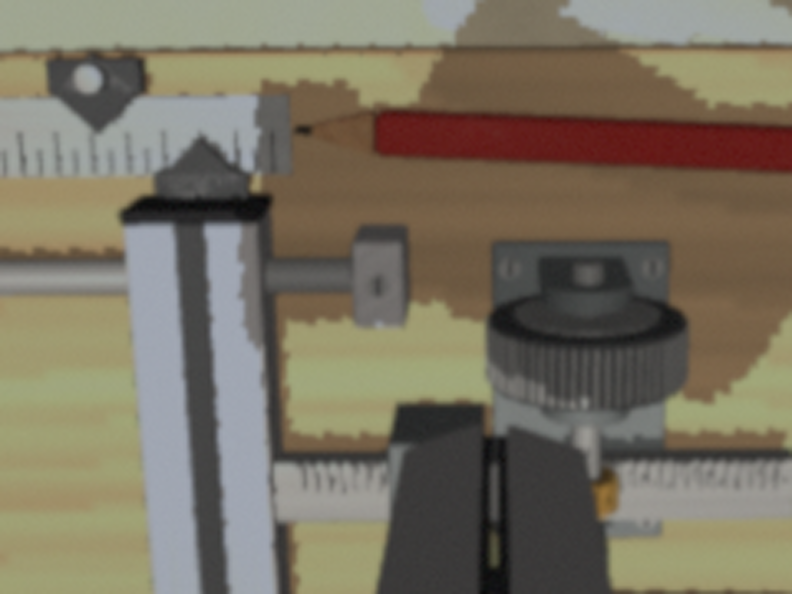

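```bash
python3 - <<'E'
from h import *
p=imaging.camera("wrist")
c=lambda u,v:(170+u/3.3,150+v/3.3)
cu=ray(p,c(202,138),20);m=ray(p,c(98,131),20);n=ray(p,c(588,344),70);f=ray(p,c(588,410),70)
a=np.radians(11); R=np.array([[np.cos(a),np.sin(a)],[-np.sin(a),np.cos(a)]])
print(cu,m,R@(cu-m)[:2],n,f,R@(f-n)[:2],(n+f)/2)
e=[ray(p,c(u,v),20) for u,v in((0,95),(250,98))];d=e[1]-e[0];print("yaw",np.degrees(np.arctan2(-d[0],d[1])))
S=imaging.camera("scene")
print("proj in scene wheel top", proj(S,(n+f)/2), "tips",proj(S,[cu,m]))
E
```

```text
[ 431.53827403 -190.00624756   20.        ] [ 434.88514192 -218.00053655   20.        ] [ 2.05618566 28.11856755] [454.3259461  -82.51153135  70.        ] [470.832026   -79.00876058  70.        ] [16.87117689  0.28890649] [462.57898605 -80.76014597  70.        ]
yaw 9.922184526821985
proj in scene wheel top [[335.21530984 289.6143825 ]] tips [[371.22668709 356.73439284]
 [385.99287438 366.03837677]]
```

arm_command(steps=[[0,-14,6,50,0],[0,-28,12,100,0],[0,-28,12,128,0],[0,-28,12,132,0],[0,-28,12,132,0]])

```text
clock: 4.92
eef_pos: [465.2, -93.1, 93.3]
eef_rot: [-3.141, 0.001, -2.951]
wrist_force: [0.3, -0.2, 1.7]
finger_gap: 0.3
finger_force: 0.0
```

```bash
python3 - <<'E'
from h import *
p=imaging.camera("wrist")
a=p["img"][150:330,170:410]
cv2.imwrite("pics/w2.png",np.hstack([cv2.resize(p["img"],(400,300)),cv2.resize(imaging.camera("scene")["img"][230:350,260:420],(400,300))])[:,:,::-1])
E
```

```text
(no output)
```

View pics/w2.png

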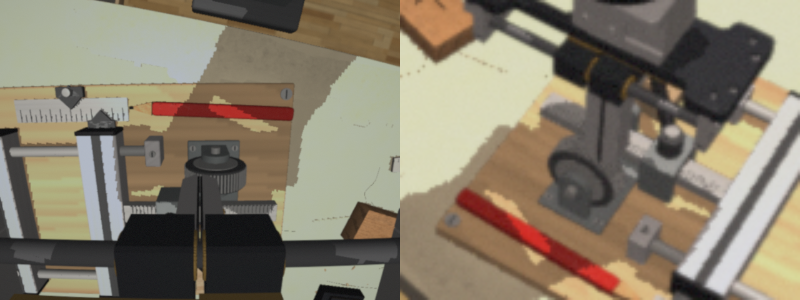

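The fingertip stands just above the wheel, right of its top. Next I'll press down and stroke.

arm_command(steps=[[0,2,2,4,0],[0,2,2,5,0],[0,2,2,5,0]])

```text
clock: 5.4
eef_pos: [462.5, -91.3, 87.7]
eef_rot: [-3.141, 0.0, -2.951]
wrist_force: [-1.1, 0.5, 2.3]
finger_gap: 0.6
finger_force: 1.0
```

arm_command(steps=[[0,0,0,1,0],[0,0,0,1,0]])

```text
clock: 5.65
eef_pos: [462.8, -91.7, 87.2]
eef_rot: [-3.141, 0.001, -2.951]
wrist_force: [-4.0, -2.1, 10.2]
finger_gap: 0.3
finger_force: 4.9
```

arm_command(steps=[[0,0,0,1,0],[0,0,0,1,0]])

```text
clock: 5.9
eef_pos: [462.9, -91.9, 86.8]
eef_rot: [-3.14, 0.001, -2.951]
wrist_force: [-7.1, -2.3, 18.8]
finger_gap: 0.5
finger_force: 8.8
```

arm_command(steps=[[0,0,4,-0.5,0],[0,0,8,-0.5,0],[0,0,12,-0.5,0],[0,0,16,-0.5,0],[0,0,20,-0.5,0],[0,0,20,-0.5,0]])

```text
clock: 6.65
eef_pos: [459.3, -71.5, 87.6]
eef_rot: [-3.141, 0.002, -2.951]
wrist_force: [-7.8, 3.1, 23.6]
finger_gap: 0.5
finger_force: 12.1
```

```bash
cat > m.py <<'E'
from h import *
import sys
p=imaging.camera("wrist"); save(p,sys.argv[1])
# crop round predicted tips
u=proj(p,[[434,-200,20]])[0]; x,y=int(u[0])-75,int(u[1])-35; x=max(x,0); y=max(y,0)
cv2.imwrite("pics/"+sys.argv[1]+"c.png",cv2.resize(p["img"][y:y+90,x:x+160,::-1],None,fx=5,fy=5,interpolation=cv2.INTER_CUBIC)); print(x,y)
for t in ("cursor_tip","mark_tip"):
    for q in find_in(p,t)[:1]: print(t,q["p"],np.round(q["rect"],1))
E
python3 m.py w3
```

```text
25 146
cursor_tip 0.68 [228.9 327.2 329.6 293.5]
mark_tip 0.18 [218.6 306.2 435.5 338.6]
```

View pics/w3c.png

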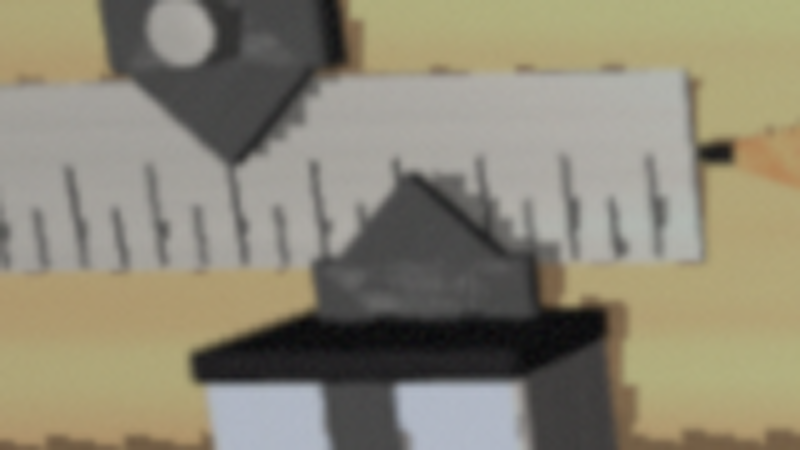

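The mark tip is at (233,165) in the crop and the pointer tip at (410,175), so the rail has moved.

```bash
cat > g.py <<'E'
from h import *
import sys
x,y,a,b,c,d=map(float,sys.argv[1:])
p=imaging.camera("wrist"); f=lambda u,v:ray(p,(x+u/5-.4,y+v/5-.4),20)
cu,m=f(c,d),f(a,b); t=np.radians(10.5); D=(cu-m)[:2]
print(cu,m,"dist y",D@[-np.sin(t),np.cos(t)],"x",D@[np.cos(t),np.sin(t)])
E
python3 g.py 25 146 233 165 410 175
```

```text
[ 432.8635811  -196.47378393   20.        ] [ 435.41386234 -216.83324489   20.        ] dist y 20.48329174101445 x 1.2026405206306796
```

arm_command(steps=[[0,0,0,-8,0],[0,0,-11,-8,0],[0,0,-21,-8,0],[0,0,-21,-4,0],[0,0,-21,-1.2,0],[0,0,-21,-1.2,0],[0,0,-16,-1.2,0],[0,0,-11,-1.2,0],[0,0,-6,-1.2,0],[0,0,-1,-1.2,0],[0,0,0,-1.2,0],[0,0,0,-1.2,0]])

```text
clock: 8.35
eef_pos: [458.8, -71.3, 87.8]
eef_rot: [-3.142, 0.001, -2.951]
wrist_force: [-4.9, 2.1, 12.6]
finger_gap: 0.5
finger_force: 7.0
```

arm_command(steps=[[0,0,0,-8,0],[0,0,-11,-8,0],[0,0,-21,-8,0],[0,0,-21,-4,0],[0,0,-21,0,0],[0,0,-21,0,0],[0,0,-16,0,0],[0,0,-11,0,0],[0,0,-6,0,0],[0,0,-1,0,0],[0,0,0,0,0],[0,0,0,0,0]])

```text
clock: 9.85
eef_pos: [458.9, -71.3, 87.8]
eef_rot: [-3.141, 0.001, -2.951]
wrist_force: [-3.7, 1.4, 14.5]
finger_gap: 0.6
finger_force: 7.2
```

```bash
python3 m.py w4
```

```text
25 147
cursor_tip 0.72 [205.3 328.1 332.7 295.2]
mark_tip 0.59 [ 68.7 160.9  48.1  41.2]
```

View pics/w4c.png

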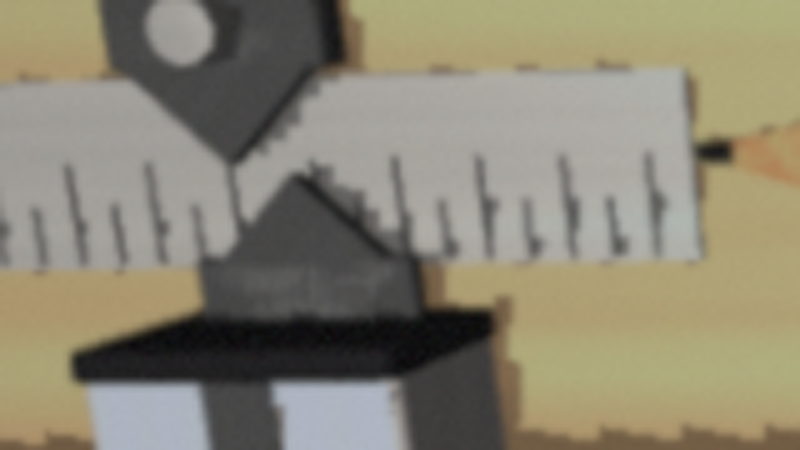

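The mark tip is at (233,165) and the pointer tip at (297,177), which leaves about 7.4 mm, or 24 mm of finger path.

arm_command(steps=[[0,0,0,-8,0],[0,0,-11,-8,0],[0,0,-21,-8,0],[0,0,-21,-4,0],[0,0,-21,0,0],[0,0,-21,0,0],[0,0,-16,0,0],[0,0,-11,0,0],[0,0,-6,0,0],[0,0,-1,0,0],[0,0,0,0,0],[0,0,0,0,0],[0,0,0,-8,0],[0,0,-12,-8,0],[0,0,-12,-4,0],[0,0,-12,0,0],[0,0,-12,0,0]])

```text
clock: 12.12
eef_pos: [461.4, -84.4, 88.6]
eef_rot: [-3.14, 0.001, -2.951]
wrist_force: [-10.0, -5.5, 26.1]
finger_gap: 0.6
finger_force: 13.6
```

```bash
python3 m.py w5
```

```text
49 146
cursor_tip 0.91 [218.8 326.4 327.7 295.2]
mark_tip 0.71 [ 94.1 160.5  45.2  35.6]
```

View pics/w5c.png

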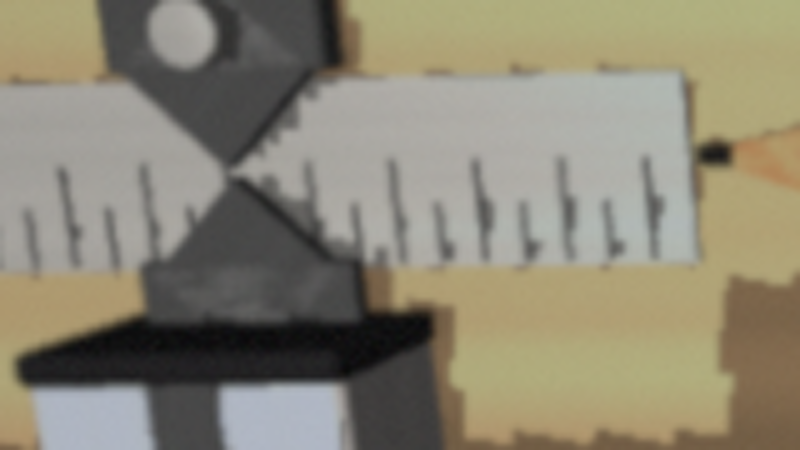

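The points face each other, with the mark at (232,168) and the pointer at (233,178). I'll lift straight off and go to look at the lever.

arm_command(steps=[[0,0,0,-3,0],[0,0,0,-15,0],[0,-10,0,-65,0],[0,-60,0,-115,0],[0,-110,0,-130,0],[0,-110,0,-130,0],[0,-110,0,-130,0]])

```text
clock: 13.15
eef_pos: [568.2, -62.5, 216.4]
eef_rot: [3.141, -0.002, -2.951]
wrist_force: [-1.0, 0.4, -0.2]
finger_gap: 0.4
finger_force: 0.0
```

```bash
python3 - <<'E'
from h import *
s=monitor.read_state(); print(s["clock"],s["joints"],s["eef_pos"],s["eef_rot"],s["wrist_force"])
p=imaging.camera("wrist"); save(p,"w6")
print(proj(p,[[516,-109,62],[558,-55,64],[463,-81,70],[432,-215,20]]))
for t in ("lever","lever_end","lever_pivot"):
    for q in find_in(p,t)[:1]: print(t,q["p"],np.round(q["rect"],1))
u=proj(p,[[500,-140,40]])[0].astype(int); x,y=max(u[0]-130,0),max(u[1]-100,0); print(x,y)
cv2.imwrite("pics/w6c.png",cv2.resize(p["img"][y:y+195,x:x+260,::-1],None,fx=3,fy=3,interpolation=cv2.INTER_CUBIC))
E
```

```text
13.15 [-1.73631544e-01  3.55464761e-01  1.46653860e+00 -4.24544606e-05
  1.32136796e+00 -1.93503338e+00] [568.21635581 -62.51564174 216.39364662] [ 3.14099745e+00 -1.67662584e-03 -2.95097613e+00] [-0.99778889  0.4270365  -0.24548248]
[[269.83221606 152.55363199]
 [329.7387792  220.36487401]
 [320.06550215  85.704941  ]
 [162.97440246  21.25935531]]
lever 0.77 [298.4 184.4  81.3  90.1]
lever_end 0.69 [300.8 183.8  83.2  89.5]
lever_pivot 0.68 [223.3 140.9 385.9 281.9]
107 23
```

View pics/w6c.png

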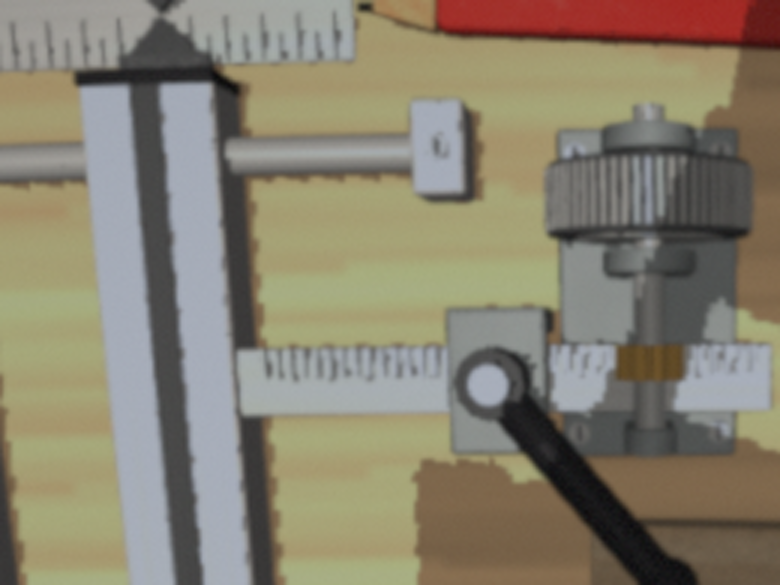

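The pivot shows at about (271,151) and the ball at about (331,220) in full-image pixels, both matching the projected estimates; the setting still holds. Next I'll plan the lever sweep.

```bash
python3 - <<'E'
import numpy as np
t=np.radians(10.9); X=np.array([np.cos(t),np.sin(t)]);Y=np.array([-np.sin(t),np.cos(t)])
piv=np.array([515.5,-108.5]); P0=np.array([568.2,-62.5])
def pt(deg,r,ex):
    f=np.radians(deg); h=8*abs(np.sin(f))+12.5*abs(np.cos(f))+5.5+ex
    w=piv+X*(r*np.cos(f)-h*np.sin(f))+Y*(r*np.sin(f)+h*np.cos(f))
    d=w-P0; return [round(-(d@X)),round(d@Y)]
print("above",pt(42,52,14))
for a in list(range(42,-46,-8))+[-46,-48,-50]: print(a,pt(a,52,0))
print("back",pt(-40,52,20))
E
```

```text
above [45, 25]
42 [35, 15]
34 [29, 11]
26 [23, 6]
18 [17, 0]
10 [13, -7]
2 [9, -15]
-6 [7, -22]
-14 [5, -29]
-22 [5, -36]
-30 [5, -44]
-38 [7, -51]
-46 [10, -59]
-48 [11, -61]
-50 [12, -62]
back [-5, -38]
```

arm_command(steps=[[0,45,25,40,0],[0,45,25,90,0],[0,45,25,130,0],[0,45,25,140,0],[0,35,15,140,0],[0,29,11,140,0],[0,23,6,140,0],[0,17,0,140,0],[0,13,-7,140,0],[0,9,-15,140,0]])

```text
clock: 14.6
eef_pos: [563.1, -79.4, 77.2]
eef_rot: [3.141, -0.0, -2.951]
wrist_force: [-7.4, 0.5, 3.2]
finger_gap: 0.3
finger_force: 3.4
```

arm_command(steps=[[0,-2,-7,0,0],[0,-4,-14,0,0],[0,-4,-21,0,0],[0,-4,-29,0,0],[0,-2,-36,0,0],[0,1,-44,0,0],[0,2,-46,0,0],[0,2,-46,0,0]])

```text
clock: 15.6
eef_pos: [569.9, -124.8, 77.3]
eef_rot: [-3.141, 0.001, -2.951]
wrist_force: [1.2, 2.5, 1.9]
finger_gap: 0.4
finger_force: 1.3
```

arm_command(steps=[[0,2,-2,0,0],[0,4,-4,0,0],[0,4,-4,0,0]])

```text
clock: 15.98
eef_pos: [568.4, -126.7, 78.0]
eef_rot: [3.139, 0.005, -2.95]
wrist_force: [10.9, 21.9, 6.5]
finger_gap: 0.4
finger_force: 11.2
```

The lever is at its stop (force rises to 24 N and the tool stalls). I'll back off and verify.

arm_command(steps=[[0,-5,5,0,0],[0,-18,18,0,0],[0,-18,18,-50,0],[0,-25,25,-110,0],[0,-60,10,-140,0],[0,-90,0,-140,0],[0,-90,0,-140,0],[0,-90,0,-140,0]])

```text
clock: 16.98
eef_pos: [654.4, -111.9, 216.4]
eef_rot: [3.141, -0.001, -2.951]
wrist_force: [-0.1, 1.1, 0.5]
finger_gap: 0.5
finger_force: 0.0
```

```bash
python3 - <<'E'
from h import *
s=monitor.read_state(); print(s["clock"],s["eef_pos"],s["wrist_force"])
p=imaging.camera("wrist"); save(p,"w7")
print(proj(p,[[515.5,-108.5,62],[432,-215,20]]))
for q in find_in(p,"lever")[:1]: print(q["p"],np.round(q["rect"],1))
r=trace(p,"lever")[0]["region"]; v,u=np.nonzero(r)
L=np.array([ray(p,(a,b),63)[:2] for a,b in zip(u[::7],v[::7])])-[515.5,-108.5]
far=L[np.linalg.norm(L,axis=1)>40].mean(0); print(far,np.degrees(np.arctan2(far[1],far[0])),"lever rad",np.radians(45-np.degrees(np.arctan2(far[1],far[0]))+10.7))
o=proj(p,[[500,-150,40]])[0].astype(int); x,y=max(o[0]-130,0),max(o[1]-110,0)
a=cv2.resize(p["img"][y:y+195,x:x+260],(780,585),interpolation=cv2.INTER_CUBIC)
cv2.imwrite("pics/w7c.png",a[:,:,::-1])
E
```

```text
16.975 [ 654.43361036 -111.85497994  216.41101398] [-0.10353155  1.14042778  0.52013335]
[[359.38222761  44.24004496]
 [240.36992453 -84.09440333]]
0.79 [326.4  78.6  92.6  94.9]
[ 47.73773081 -32.63633816] -34.358822574542245 lever rad 1.5718229743951586
```

View pics/w7c.png

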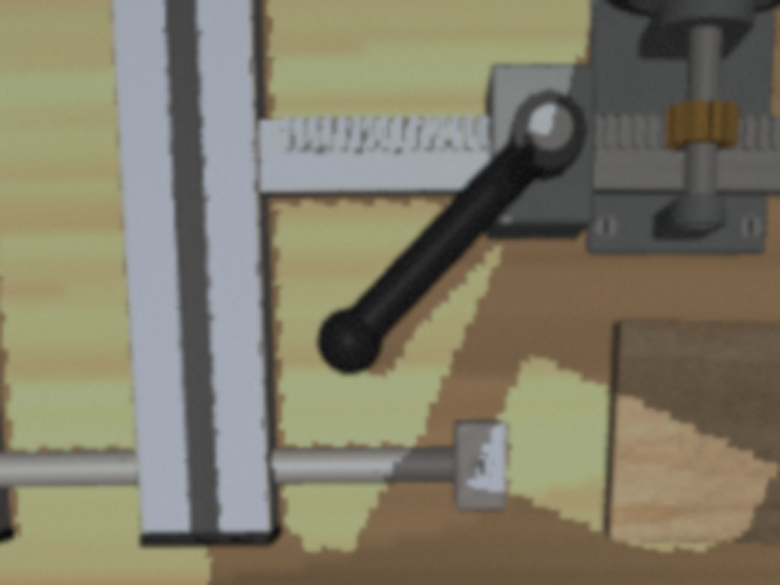

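The ball is at (350,340) in the crop and the lever measures 1.57 rad, so it is locked. The robot touches nothing.

```bash
python3 -c "
from h import *
print(job.sign_off())"
```

```text
the job is handed in; nothing more can be done
None
```

I rolled the wheel until the pointer stood level with the index tab, pushed the lever clockwise onto its stop (about 1.57 rad), and handed the job in at about 17 s. I last saw the pointer and tab aligned just before locking and did not check them again afterwards; sign-off gave no verdict.

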